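Bring a cordless tape dispenser back into service: battery in, knob on, hold to start

ROBOT

A 6-joint arm with a two-finger parallel gripper is mounted at the origin on a cart in front of the work surface, level with it; the furniture and walls round the work are solid. World frame = base frame: x ahead of the robot, y to its left, z up, the work surface at z = 0. Lengths are in mm, angles in rad, forces in N, time in s.
With the tool pointing down it reaches from about 400 to 925 mm from the base axis. Payload 12.5 kg.
Tool frame: the origin (TCP) lies midway between the tips of the shut fingers; the grasp point (between the pads) lies 19 mm behind it (env.pinch_z is the z of the grasp point in the tool frame, in mm); z points along the fingers, y is the line along which they close (so a half turn about z gives the same grasp; the last joint's range is limited). The gripper opens to 95 mm and grips with 3 to 60 N. Pads are 20 mm wide; open, the fingers measure 119 mm over their backs; the gripper's body (75 mm by 180 mm) begins 59 mm behind the grasp point.
Start: joints at [1.015, 0.491, 1.559, -0, 1.092, -0.106], TCP at [271.728, 562.86, 214.661] pointing down, gripper open.
Joint ranges: [-3.1, 3.1], [-0.84, 2.19], [0.05, 2.79], [-1.13, 4.28], [0.06, 2.93], [-2.69, 2.69]. Speed limits (rad/s): [2.22, 2.22, 2.79, 3.14, 3.14, 3.14].

INTERFACE

Orientations are given as [roll, pitch, yaw] about the fixed x, y, z axes, in that order (R = Rz(yaw) Ry(pitch) Rx(roll)).
In Python, from cell import env, eyes gives the robot as it stands.
- The arm moves only by the shell command python3 -m inch 'ROWS'. ROWS is JSON, a list of rows, each a list of 3 entries, a list of its own where there are three numbers: the shift along the tool's x, y, z in units of 60 mm (1.0 is 60 mm), then the turn about the tool's z in units of 5 degrees (1.0 is 5 degrees), then the closure, from -1 (fully open) to 1 (shut). In form: [[[tx, ty, tz], turn, claw], ...]. A call has exactly 10 rows; each row shifts and turns the commanded pose from where the row before left it, along the tool's axes as they then stand; what a row does not reach is not made up. A row lasts 1/8 s, in which the tool goes at most 62.5 mm and 10.7 degrees, less where a joint would pass 70% of its speed; a pose out of reach is approached as far as the arm can. A call is refused whole if a number of a shift passes 1 or a number of a turn 1, either way. A call with a gripper value outside its range is refused whole. The fingers move at their own pace and stop on an object; the grip force is fixed at half the most. Time passes only in rows, so rows that do not move let the fingers close, or fill a call up. It gives the time, the measured TCP pose, the force, the opening and the grip force at its end, in the units of the state.
- env.state(): the state, without advancing time (a new reading comes with each control period).
- eyes.read_camera(name): name is "scene" or "top"; returns a dict with "pixels" (384x512x3 uint8, red, green, blue), "fx", "fy", "cx", "cy" (pixels), "extrinsics" (4x4, takes a point from world to camera coordinates). Camera axes: x right, y down, z forward; pixel columns grow to the right and rows downward; lengths in mm; the calibration is good to about 2 mm. A picture is of the moment at which its call begins. There is no depth.
- env.job_done(): hands the job in; it is judged then, once.
Trained networks look in a picture, given as the dict that the camera call returned (one of the last four; its "shot" number tells which), for a name from the list of things; names that differ only in an ending like _2 or _b are one class to them, and where a whole thing is asked for, a point or a joint stands for the part that bears it (a point fixed in the world has none). Each returns a list of dicts, best first, with "score" (0 to 1); they miss things now and then, are a little off and sometimes report something else, mostly with a low value. They report only what shows in the picture. A call takes as long as a camera call. They do not tell look-alikes from the thing itself.
- eyes.boxes_of(name, picture): "centre" ([row, column] in pixels, amid what is visible of it).
- eyes.cut_out(name, picture): "mask" (384x512 bool, what is visible of it) and "centre" ([row, column] in pixels, amid what is visible of it).
- eyes.spot_point(name, picture): "centre" ([row, column] in pixels: a listed point, or the origin of a listed thing).
The state is a dict: "t": time; "joints": joint angles; "qvel": joint speeds; "tau": joint torques, N m; "eef_pos": TCP position; "tcp_rot": TCP orientation; "ft_force": force on the tool from outside, world axes, zero at the start; "moment": the same for the moment, N m; "opening": opening from 0.0 (shut) to 1.0 (fully open); "grip_force": force on a finger pad.
Only numpy, scipy, OpenCV 4.12 (cv2) and the standard library are available. Lean on these libraries where they do the work, as an engineer would, in place of code of your own. Each camera call takes 0.05 s, during which the arm holds its last target. There are 200 camera calls.

TASK

Get the cordless tape dispenser going again. Take the charged battery pack out of its charger, slide it into the dispenser's battery slot until it is fully home and let go of it; then pick the loose control knob up from the bench, turn it so that the flat in its bore matches the flat on the D-shaped spindle, push it all the way onto the spindle and keep pressing it down, because the spindle is the sprung push-and-hold start switch. Finish still holding the knob pressed in, do not let go of it, and leave the other things on the bench where they are.

Things in the scene. Friction and masses are not known exactly. Their poses are not given: they have to be found in the camera images.
- dispenser: The cordless tape dispenser, grey and black, fixed: 256 (x) x 211 (y) mm, 135 mm high at its tape roll (left half). Origin: centre of its underside; x to its back, y to its tape side. Turned by up to 0.2 rad. Right half: grey control deck in front, its top at z = 70 mm, spindle at x -58, y -45; darker grey battery bay behind, its top at z = 78 mm, slot centre at x +62, y -45 mm.
- slot_mouth (a point): Centre of the mouth of the battery slot, level with the top of the bay, between two orange strips. The slot goes straight down; it is 72.5 mm long along this point's x axis and 20.5 mm wide along its y axis, 50 mm deep, with a 2 mm chamfer round the mouth.
- slot_floor (a point): Centre of the slot's floor, 50 mm below its mouth and 28 mm above the bench; same axes as the mouth. The battery is home when its underside stands on this floor; its top is then 50 mm above the bay.
- battery: The battery pack: a flat upright black slab with an orange band and grey finger ribs, 70 (x) x 18 (y) x 100 (z) mm, 0.15 to 0.3 kg, foot edges bevelled. Origin: centre of its underside; z up. It stands in the charger, 32 mm of it below the charger's top. Grip it across the 18 mm, with the fingertips no more than 45 mm below its top. It fits the slot either way round.
- charger: The grey charger, 122 x 76 mm, 49 mm high, fixed to the bench; the battery stands in its pocket, which is 32 mm deep and 2 mm wider than the pack on every side. Origin: centre of its underside; x along the battery's 70 mm. Turned by up to 0.3 rad.
- knob: The loose control knob: black, round, fluted, 40 mm across, 34 mm high, 150 g, standing on the bench bore down, a white pointer line on top. Origin: centre of its underside; z up; x along the pointer, centre to rim; starts within 0.7 rad of world x. Bore from below 22 mm deep, 14.4 mm across, with a flat 2.5 mm from the axis on the +x (pointer) side; mouth lightly chamfered.
- knob_bore_end (a point): Centre of the blind end of the knob's bore, 22 mm above the knob's underside; same axes as the knob.
- spindle_tip (a point): Top end of the upright D-shaped metal spindle, 28 mm above the control deck (z = 98 mm when not pressed). 12 mm across, flat 1.5 mm from the axis on this point's +x side, end bevelled. The knob goes on when its pointer (x) points the same way as this x, within about 0.15 rad. It turns 0.75 rad either way from the machine's x against friction (0.03 N m); starts within 0.6 rad.
- start_switch (a joint): Start switch: the spindle goes straight down 0 to 0.004 m against a spring, 2.6 N to begin with, 9 N fully in, and comes back when let go. On above 0.0025 m. The underside of a fully fitted knob is 6 mm above the deck, 2 mm with the switch fully in.
- mug_1: Bystander: white mug, 92 mm across, 95 mm high; origin centre of its underside.
- tape_masking: Bystander: roll of masking tape lying flat, 85 mm across, 24 mm high; origin centre of its underside.
- tape_measure: Bystander: grey tape measure, 39 x 81 x 62 mm; origin centre of its underside.
Not all that is in view belongs to the job. There is more than one size of the knob; the one meant has the size given above.

How it is judged (in metres and radians):
On the way, in this order (a step that is already met when the one before it is completed fails the run):
1. the battery pack is fully home in the dispenser's slot and let go (horizontal distance between battery and slot_floor below 0.003 m and z of battery in the frame of slot_floor below 0.003 m and angle between the x axis of battery and the x axis of slot_floor, either way round below 0.06 rad and angle between battery's own z axis and vertical below 0.06 rad and contact force between the fingers and battery below 0.3 N), for 0.2 s.
2. the knob is on the spindle, flat to flat, and pressed in (distance between knob_bore_end and spindle_tip below 0.003 m and angle between knob's own z axis and vertical below 0.08 rad and angle between the x axis of knob and the x axis of spindle_tip, either way round below 0.5 rad and z of knob_bore_end in the frame of spindle_tip below 0.0015 m and value of joint start_switch above 0.0025 m and contact force between knob and spindle above 2 N and contact force between the fingers and knob above 2 N), for 0.3 s.
At the end, for the whole second after the job is handed in: Battery upright on the slot floor (3 mm, 0.06 rad), not touched by the gripper; knob fully on the spindle (bore end to tip 1.5 mm along it, 3 mm overall; flats within 0.5 rad, the play of the fit) and pressed by the robot with over 2 N, start switch over 2.5 mm in, all through the last second (all of step 1 and all of step 2); the arm keeps its last pose, push and grip.
It fails at once if the mug, masking tape or tape measure is pushed more than 30 mm from its place (distance of any of mug_1, tape_masking, tape_measure from where it was at the start of the episode above 0.03 m).
It also fails if it takes over 69 s, if anything falls off the work surface, if the arm or the gripper's body presses on something with over 40 N, if the wrist force passes 120 N, or if a joint passes its speed limit or range.

## Working session

There is one attempt and no reset: what is moved stays moved. The work goes in short steps, Python scripts to look and compute and a shell command to move; the robot and the scene stay as the last step left them, time stands still between calls to the robot, and variables do not carry over. Pictures are saved under pics/ and viewed, at most 10 in all, crops included, and the job is handed in when it is done.

```bash
ls; mkdir -p pics; cat > h.py <<'E'
import numpy as np, cv2
from cell import env, eyes
def ray(p,rc):
    E=np.array(p["extrinsics"]);R=E[:3,:3];t=E[:3,3]
    d=R.T@np.array([(rc[1]-p["cx"])/p["fx"],(rc[0]-p["cy"])/p["fy"],1.]);return -R.T@t,d/np.linalg.norm(d)
def atz(p,rc,z):
    o,d=ray(p,rc);return o+d*(z-o[2])/d[2]
def tri(a,ra,b,rb):
    o1,d1=ray(a,ra);o2,d2=ray(b,rb)
    s=np.linalg.lstsq(np.c_[d1,-d2],o2-o1,rcond=None)[0]
    A=o1+d1*s[0];B=o2+d2*s[1];return (A+B)/2,np.linalg.norm(A-B)
def proj(p,X):
    E=np.array(p["extrinsics"]);c=E[:3,:3]@np.array(X,float)+E[:3,3]
    return np.array([p["cy"]+p["fy"]*c[1]/c[2],p["cx"]+p["fx"]*c[0]/c[2]])
def save(p,n,box=None,s=1):
    im=cv2.cvtColor(p["pixels"],cv2.COLOR_RGB2BGR)
    if box: im=im[box[0]:box[1],box[2]:box[3]]
    cv2.imwrite(f"pics/{n}.png",cv2.resize(im,None,fx=s,fy=s,interpolation=cv2.INTER_CUBIC))
E
python3 - <<'E'
from h import *
np.set_printoptions(precision=1,suppress=True)
s=eyes.read_camera("scene");t=eyes.read_camera("top")
save(s,"s0",s=1.5);save(t,"t0",s=1.5)
for p in (s,t): print(p["fx"],ray(p,[192,256]))
for n in "dispenser slot_mouth slot_floor battery charger knob knob_bore_end spindle_tip mug_1 tape_masking tape_measure".split():
    a=eyes.spot_point(n,s);b=eyes.spot_point(n,t)
    f=lambda l:[(round(x["score"],2),np.round(x["centre"],1)) for x in l[:3]]
    print(n,f(a),f(b), tri(s,a[0]["centre"],t,b[0]["centre"]) if a and b else "")
print(env.state(), env.pinch_z)
E
```

```text
pics
410.62381581607923 (array([  48.5, -497.9,  827.3]), array([ 0.5,  0.5, -0.7]))
491.63115591420325 (array([ 382.4,   81.9, 1606.3]), array([ 0.1, -0. , -1. ]))
dispenser [(0.93, array([254.3, 301.9]))] [(0.75, array([189.2, 313.2]))] (array([ 549. , -132.5,    5.1]), np.float64(12.673318996401028))
slot_mouth [(0.6, array([236.7, 335.5]))] [(0.73, array([170.7, 329.5]))] (array([ 602.7, -177.4,   72.1]), np.float64(17.088865681498614))
slot_floor [(0.98, array([246.5, 330.2])), (0.5, array([136.5, 216.9]))] [(0.7, array([169.6, 328.8]))] (array([ 606.5, -176.2,   30.9]), np.float64(1.594376363550887))
battery [(0.9, array([162.5, 178.3]))] [(0.57, array([191.2, 173. ])), (0.38, array([199. , 172.2]))] (array([524.3, 333.6,  13.3]), np.float64(19.148197192365412))
charger [(0.65, array([165.6, 175.8]))] [(0.72, array([198.7, 172.4]))] (array([506. , 332.1,  11.2]), np.float64(5.763240832376313))
knob [(0.6, array([207.6, 227.4])), (0.45, array([204.9, 186. ]))] [(0.64, array([219.6, 216.8])), (0.63, array([195.8, 240.8])), (0.45, array([217.5, 239.4]))] (array([485.1, 153.9, -16.
[... 591 characters left out ...]
, array([242.7, 160.6])), (0.61, array([139.5, 163.6]))] (array([362.9, 369.4,  -4.7]), np.float64(6.8163419078409095))
tape_measure [(0.71, array([170.5, 254.4]))] [(0.66, array([139.1, 164.8])), (0.63, array([147. , 222.1])), (0.62, array([168.7, 331.9]))] (array([ 784.9,  363.5, -196.5]), np.float64(101.30294226934923))
{'t': 1.2, 'joints': array([ 1. ,  0.5,  1.6,  0. ,  1.1, -0.1]), 'qvel': array([ 0.,  0.,  0.,  0., -0., -0.]), 'tau': array([ -0. , -61.2, -25.8,   0.1,   0. ,  -0. ]), 'eef_pos': array([271.7, 562.9, 214.6]), 'tcp_rot': array([ 3.1, -0. ,  2.7]), 'ft_force': array([ 0.9, -0.5, -0.3]), 'moment': array([0., 0., 0.]), 'grip_force': 0.0, 'opening': 1.0002312478701243} -18.8
```

View pics/s0.png

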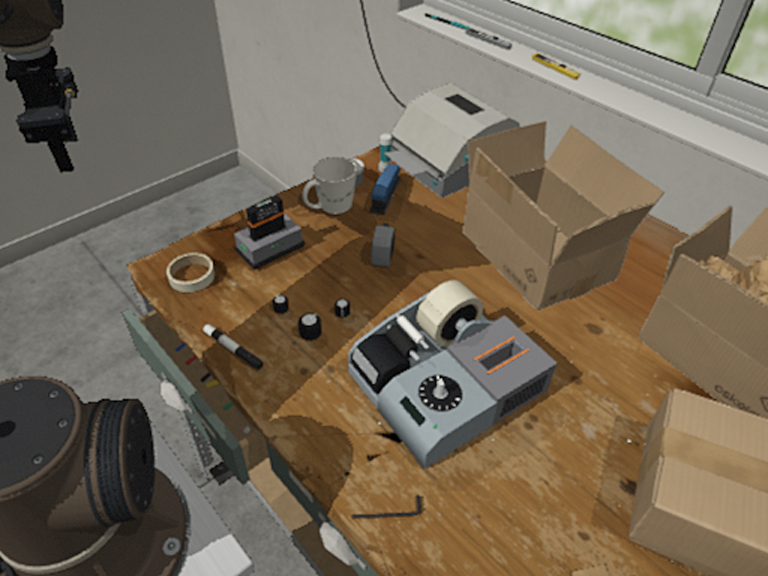

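View pics/t0.png

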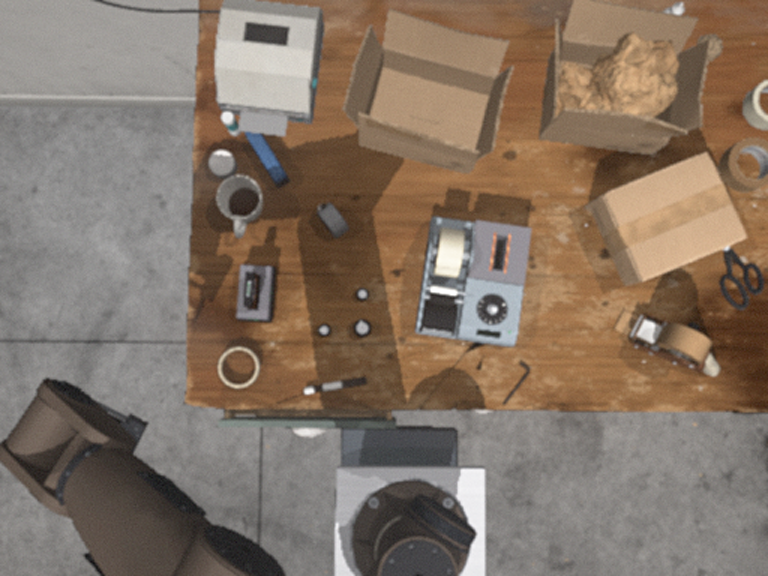

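The scene view (original pixels) shows three round black knobs at (203,187), (217,207) and (205,228). In the top view they are at (220,216), (218,241) and (196,241). The one at scene (217,207) / top (218,241) is clearly the largest, so it should be the 40 mm one. The battery stands in the charger at scene (145,177). The slot and spindle are at scene (236,335) and (260,293). I'll check these in one close crop montage.

```bash
python3 - <<'E'
from h import *
np.set_printoptions(precision=1,suppress=True)
s=eyes.read_camera("scene");t=eyes.read_camera("top")
def c(p,r0,r1,c0,c1,w=400,h=300):
    return cv2.resize(cv2.cvtColor(p["pixels"],cv2.COLOR_RGB2BGR)[r0:r1,c0:c1],(w,h),interpolation=cv2.INTER_CUBIC)
A=np.hstack([c(s,195,225+0,180,220),c(t,202,232,222,262)])
B=np.hstack([c(s,128,188,140,220),c(t,165,225,135,215)])
cv2.imwrite("pics/m1.png",np.vstack([A,B]))
A=np.hstack([c(s,210,285,255,355),c(t,150,225,275,375)])
B=np.hstack([c(s,245,275,270,310),c(t,190,220,308,348)])
cv2.imwrite("pics/m2.png",np.vstack([A,B]))
for n in ["knob","battery"]:
    for p in (s,t):
        for m in eyes.cut_out(n,p)[:4]:
            r,q=np.nonzero(m["mask"]);print(n,round(m["score"],2),np.array(m["centre"]),len(r),r.min(),r.max(),q.min(),q.max())
print("2-view knob top",tri(s,[213,207],t,[218.3,241.3]))
E
```

```text
knob 0.72 [218.7 206.5] 241 209 227 199 214
knob 0.46 [207.  231.1] 134 199 212 223 234
knob 0.64 [197.9 240.7] 65 192 200 237 245
knob 0.63 [220.8 214. ] 68 216 224 211 220
knob 0.56 [216.6 241. ] 132 213 225 235 247
battery 0.62 [146.5 177.6] 600 131 161 165 190
battery 0.69 [191.9 164.9] 241 181 206 162 172
battery 0.38 [187.8 312.9] 5369 145 231 277 352
2-view knob top (array([446.9, 105.5,  31.6]), np.float64(2.287980844928059))
```

View pics/m1.png

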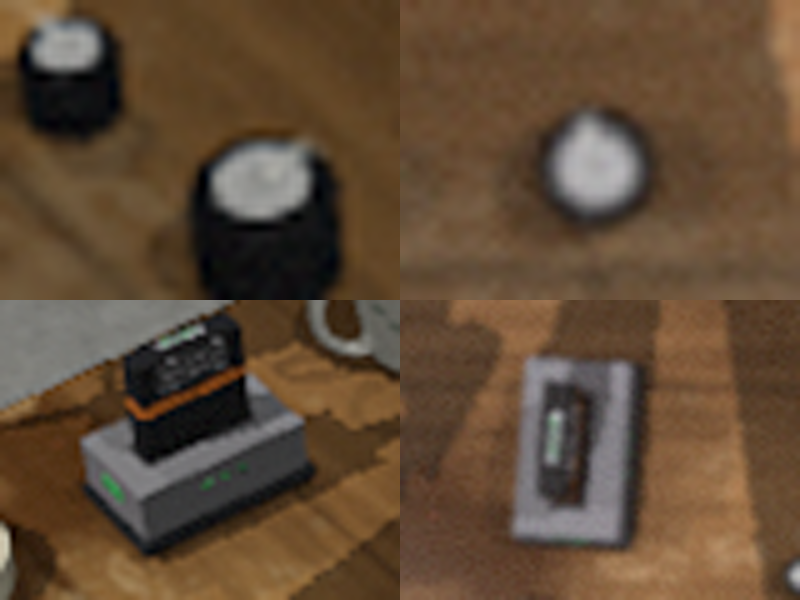

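View pics/m2.png

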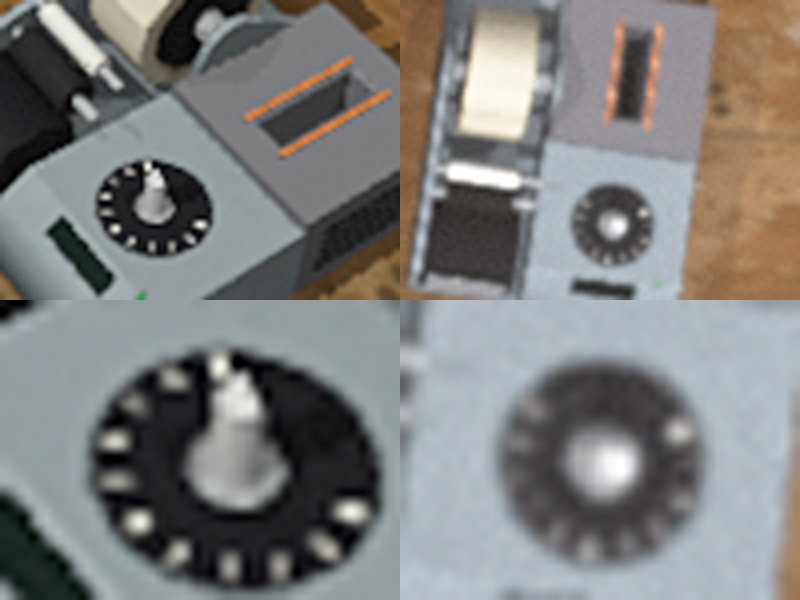

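The big knob at scene (217,207) / top (218,241) is the right one, and its pointer faces roughly +x. The slot lies between orange strips centred near scene (236,334) and top (168,333). The dial centre is at scene (261,293) and top (206,328). Next I'll fit the poses.

```bash
cat >> h.py <<'E'
from scipy.optimize import minimize, least_squares
def box(x,y,yaw,z0,z1,lx=70,ly=18):
    c,s=np.cos(yaw),np.sin(yaw)
    return [(x+c*a-s*b,y+s*a+c*b,z) for a in(-lx/2,lx/2) for b in(-ly/2,ly/2) for z in(z0,z1)]
def hullmask(p,pts,k=8):
    q=np.array([proj(p,X) for X in pts])[:,::-1]
    h=cv2.convexHull(np.round((q+.5)*k).astype(np.int32))
    m=np.zeros((384*k,512*k),np.uint8);cv2.fillConvexPoly(m,h,255)
    return cv2.resize(m,(512,384),interpolation=cv2.INTER_AREA)/255.
def fitbox(views,x0,z0,z1,steps=(8,8,.15),lx=70,ly=18):
    def cost(v):
        return sum(np.abs(hullmask(p,box(v[0],v[1],v[2],z0,z1,lx,ly))-m).sum()/m.sum() for p,m in views)
    x0=np.array(x0,float)
    sim=np.vstack([x0]+[x0+np.eye(3)[i]*steps[i] for i in range(3)])
    r=minimize(cost,x0,method="Nelder-Mead",options=dict(initial_simplex=sim,xatol=.02,fatol=1e-4,maxiter=120))
    return r.x,r.fun
def orange(p,rc,h=30):
    a=p["pixels"].astype(int);m=(a[...,0]-a[...,2]>90)&(a[...,0]>190)&(a[...,1]<165)
    k=np.zeros_like(m);r,c=map(int,rc);k[r-h:r+h,c-h:c+h]=1;return m&k
E
python3 - <<'E'
from h import *
np.set_printoptions(precision=3,suppress=True)
s=eyes.read_camera("scene");t=eyes.read_camera("top")
cs=[]
for p,rc,z in((s,[236,334],78),(t,[168,333],78)):
    m=orange(p,rc,18);n,l,st,ce=cv2.connectedComponentsWithStats(m.astype(np.uint8),connectivity=8)
    big=[i for i in range(1,n) if st[i,4]>8]
    print([(st[i,4],ce[i][::-1]) for i in big])
    P=[]
    for i in big:
        w=np.array([atz(p,rc,78)[:2] for rc in np.argwhere(l==i)])
        u,sv,vt=np.linalg.svd(w-w.mean(0));d=vt[0]*np.sign(vt[0][0]);P.append((w.mean(0),np.arctan2(d[1],d[0])));print(P[-1],np.ptp(w@d))
    big=sorted(big,key=lambda i:-st[i,4])[:2]
    cs.append(np.mean([ce[i][::-1] for i in big],0))
print("slot",cs,tri(s,cs[0],t,cs[1]),atz(s,cs[0],78),atz(t,cs[1],78))
ds=[]
for p,rc,h in((s,[261,293],16),(t,[206,328],14)):
    g=p["pixels"].max(2);r,c=rc
    m=np.zeros_like(g);m[r-h:r+h,c-h:c+h]=(g[r-h:r+h,c-h:c+h]<110)
    n,l,st,ce=cv2.connectedComponentsWithStats(m);i=max(range(1,n),key=lambda i:st[i,4])
    hull=cv2.convexHull(np.argwhere(l==i)[:,::-1].astype(np.int32));e=cv2.fitEllipse(hull);ds.append(e[0][::-1]);print("dial",e,atz(p,e[0][::-1],70))
print(tri(s,ds[0],t,ds[1]))
ms=eyes.cut_out("battery",s)[0]["mask"];mt=eyes.cut_out("battery",t)[0]["mask"]
for v in([(s,ms*1.)],[(t,mt*1.)],[(s,ms*1.),(t,mt*1.)]): print("bat",fitbox(v,[500,335,0],49,117))
ks=eyes.cut_out("knob",s)[0]["mask"];kt=[m for m in eyes.cut_out("knob",t) if abs(m["centre"][0]-217)<4 and abs(m["centre"][1]-241)<4][0]["mask"]
def cyl(v): return [(v[0]+20*np.cos(a),v[1]+20*np.sin(a),z) for a in np.linspace(0,6.28,40) for z in(0,34)]
for V in([(s,ks)],[(t,kt)],[(s,ks),(t,kt)]):
    r=minimize(lambda v:sum(np.abs(hullmask(p,cyl(v))-m).sum() for p,m in V),[447,105],method="Nelder-Mead",options=dict(initial_simplex=[[447,105],[453,105],[447,111]]));print("knob",r.x,r.fun)
E
```

```text
[(np.int32(36), array([231.944, 328.889])), (np.int32(36), array([240.389, 338.222]))]
(array([ 604.908, -165.71 ]), np.float64(-0.13791351148614156)) 79.8832721318264
(array([ 601.972, -196.407]), np.float64(-0.13160513023725065)) 80.42222180486567
[]
  return _methods._mean(a, axis=axis, dtype=dtype,
  ret = ret.dtype.type(ret / rcount)
Traceback (most recent call last):
  File "h.py", line 9, in tri
    o1,d1=ray(a,ra);o2,d2=ray(b,rb)
                          ~~~^^^^^^
  File "h.py", line 5, in ray
    d=R.T@np.array([(rc[1]-p["cx"])/p["fx"],(rc[0]-p["cy"])/p["fy"],1.]);return -R.T@t,d/np.linalg.norm(d)
                     ~~^^^
IndexError: invalid index to scalar variable.
```

```bash
cat > m.py <<'E'
from h import *
np.set_printoptions(precision=3,suppress=True)
s=eyes.read_camera("scene");t=eyes.read_camera("top")
a=t["pixels"][150:190,315:350].astype(float);w=np.clip(a[...,0]-a[...,2]-45,0,None);w[a[...,0]<120]=0
a_=np.argwhere(w>25)+[150,315];W=w[w>25]
X=np.array([atz(t,rc,78)[:2] for rc in a_]);c=np.average(X,axis=0,weights=W);
th=lambda d:np.arctan2(d[1],d[0])
print(len(W),"top slot",c, np.ptp(a_,axis=0))
ct=np.average(a_,axis=0,weights=W);csn=np.array([236.17,333.56]);print("slot tri",tri(s,csn,t,ct))
# two strips direction: fit w/ 2-line model
o=lambda v:np.abs(np.abs((X-c)@np.array([-np.sin(v),np.cos(v)]))-15.5)
from scipy.optimize import minimize_scalar
print("yaw",minimize_scalar(lambda v:(W*o(v)).sum(),bounds=(-.3,.1),method="bounded").x)
ds=[]
for p,rc,h in((s,[261,293],16),(t,[206,328],14)):
    g=p["pixels"].max(2);r,q=rc
    m=np.zeros_like(g);m[r-h:r+h,q-h:q+h]=(g[r-h:r+h,q-h:q+h]<110)
    n,l,st,ce=cv2.connectedComponentsWithStats(m);i=max(range(1,n),key=lambda i:st[i,4])
    hull=cv2.convexHull(np.argwhere(l==i)[:,::-1].astype(np.int32));e=cv2.fitEllipse(hull);ds.append(e[0][::-1]);print("dial",np.array(e[0]),e[1],atz(p,e[0][::-1],70))
print(tri(s,ds[0],t,ds[1]))
ms=eyes.cut_out("battery",s)[0]["mask"];mt=eyes.cut_out("battery",t)[0]["mask"]
for v in([(s,ms*1.)],[(t,mt*1.)],[(s,ms*1.),(t,mt*1.)]): print("bat",fitbox(v,[500,335,0],49,117))
ks=eyes.cut_out("knob",s)[0]["mask"];kt=[m for m in eyes.cut_out("knob",t) if abs(m["centre"][0]-217)<4 and abs(m["centre"][1]-241)<4][0]["mask"]
def cyl(v): return [(v[0]+20*np.cos(a),v[1]+20*np.sin(a),z) for a in np.linspace(0,6.28,40) for z in(0,34)]
for V in([(s,ks)],[(t,kt)],[(s,ks),(t,kt)]):
    r=minimize(lambda v:sum(np.abs(hullmask(p,cyl(v))-m).sum() for p,m in V),[447,105],method="Nelder-Mead",options=dict(initial_simplex=[[447,105],[453,105],[447,111]]));print("knob",r.x,r.fun)
E
python3 m.py
```

```text
73 top slot [ 606.478 -180.275] [25 14]
slot tri (array([ 606.351, -180.253,   74.657]), np.float64(1.6226739677841449))
yaw -0.13718384198171132
dial [292.997 261.837] (23.79843521118164, 29.05126190185547) [ 484.307 -165.879   70.   ]
dial [327.687 205.581] (18.811037063598633, 19.40683364868164) [ 486.428 -165.032   70.   ]
(array([ 486.194, -165.084,   67.495]), np.float64(1.0578735437985296))
bat (array([515.691, 328.545,  -0.043]), np.float64(0.04999475726119325))
bat (array([517.298, 336.004,  -0.034]), np.float64(0.09031045751633986))
bat (array([517.868, 335.415,  -0.027]), np.float64(0.27324787669078326))Traceback (most recent call last):
  File "m.py", line 23, in <module>
    ks=eyes.cut_out("knob",s)[0]["mask"];kt=[m for m in eyes.cut_out("knob",t) if abs(m["centre"][0]-217)<4 and abs(m["centre"][1]-241)<4][0]["mask"]
                                            ~~~~~~~~~~~~~~~~~~~~~~~~~~~~~~~~~~~~~~~~~~~~~~~~~~~~~~~~~~~~~~~~~~~~~~~~~~~~~~~~~~~~~~~~~~~~~~^^^
IndexError: list index out of range
```

```bash
python3 - <<'E'
from h import *
np.set_printoptions(precision=2,suppress=True)
s=eyes.read_camera("scene");t=eyes.read_camera("top")
# green label on the pack's top face
L=[]
for p,(r0,r1,c0,c1) in((s,(128,140,168,186)),(t,(183,202,160,172))):
    a=p["pixels"][r0:r1,c0:c1].astype(float);w=np.clip(a[...,1]-a[...,0]-8,0,None)
    rc=np.argwhere(w>0);L.append(np.average(rc,axis=0,weights=w[w>0])+[r0,c0]);print(len(rc),L[-1],atz(p,L[-1],117))
print("label",tri(s,L[0],t,L[1]))
# knob white cap centroid z=34
K=[]
for p,(r0,r1,c0,c1) in((s,(207,219,199,215)),(t,(210,227,233,250))):
    a=p["pixels"][r0:r1,c0:c1].astype(float).min(2);w=np.clip(a-115,0,None)
    rc=np.argwhere(w>0);K.append(np.average(rc,axis=0,weights=w[w>0])+[r0,c0]);print(len(rc),K[-1],atz(p,K[-1],34))
print("cap",tri(s,K[0],t,K[1]))
def ov(p,pts,r0,c0,k,w=400,h=300):
    im=cv2.resize(cv2.cvtColor(p["pixels"],cv2.COLOR_RGB2BGR)[r0:r0+h//k,c0:c0+w//k],(w,h),interpolation=cv2.INTER_CUBIC)
    for poly,col in pts:
        q=np.array([proj(p,X)[::-1] for X in poly]);q=((q-[c0,r0]+.5)*k).astype(int);cv2.polylines(im,[q],True,col,1)
    return im
def top(x,y,yaw,z,lx,ly):
    b=box(x,y,yaw,z,z,lx,ly)[::2];return [b[0],b[1],b[3],b[2]]
B=[(top(514,331,-.05,117,70,18),(0,255,255)),(top(514,331,-.05,49,70,18),(255,0,255)),(top(514,331,-.05,49,122,76),(0,255,0))]
D=[(top(605,-180.7,-.131,78,72.5,20.5),(0,255,0)),([(485.4+22*np.cos(a),-165.5+22*np.sin(a),70) for a in np.linspace(0,6.2,30)],(255,0,255)),([(485.4+6*np.cos(a),-165.5+6*np.sin(a),98) for a in np.linspace(0,6.2,30)],(0,0,255))]
cv2.imwrite("pics/m3.png",np.vstack([np.hstack([ov(s,B,128,140,5),ov(t,B,165,135,5)]),np.hstack([ov(s,D,210,255,4),ov(t,D,150,275,4)])]))
E
```

```text
17 [134.95 175.19] [517.47 336.   117.  ]
16 [191.52 165.22] [521.75 336.41 117.  ]
label (array([520.42, 337.64, 114.86]), np.float64(3.5216030766827044))
50 [212.6  205.82] [445.18 106.24  34.  ]
48 [218.08 241.02] [446.49 107.01  34.  ]
cap (array([446.25, 107.22,  32.48]), np.float64(0.707166706592335))
```

View pics/m3.png

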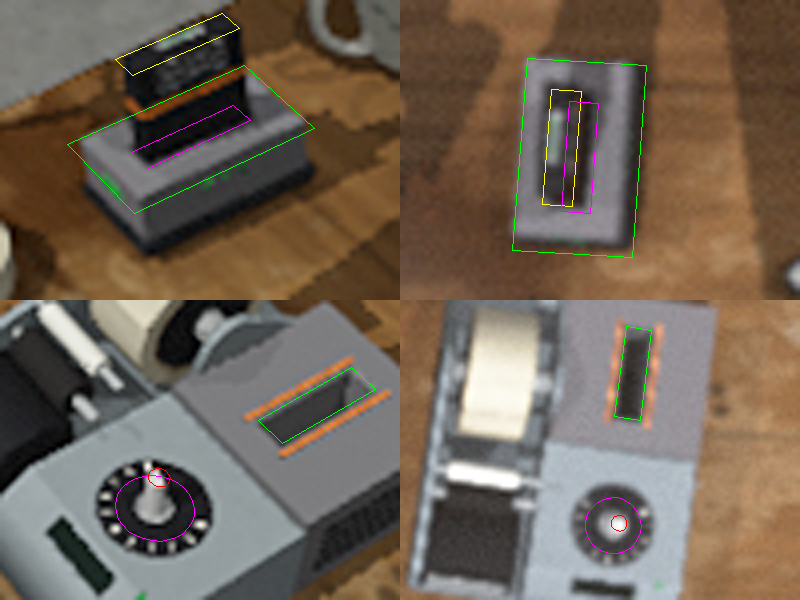

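The overlays match the slot and dial closely. The two-view fit puts the pack at about (518, 335) with yaw -0.03. Now I'll write a planner that gives the displacement in tool axes.

```bash
cat >> h.py <<'E'
def plan(x,y,z,yaw):
    s=env.state();y0=s["tcp_rot"][2];P=np.array([x,y,z])-s["eef_pos"]
    d=(yaw-y0+np.pi/2)%np.pi-np.pi/2   # half-turn symmetric
    yn=y0+d;c,q=np.cos(yn),np.sin(yn)
    print("t",round(s["t"],2),"pos",np.round(s["eef_pos"],1),"rot",np.round(s["tcp_rot"],3),"q6",round(s["joints"][5],2),"F",np.round(s["ft_force"],1),"M",np.round(s["moment"],2),"open",round(s["opening"],3),"grip",round(s["grip_force"],1))
    print("TURN units",round(-np.degrees(d)/5,2),"alt",round(-np.degrees(d-np.sign(d)*np.pi)/5,2)," SHIFT units after turn",np.round(np.array([P@[c,q,0],P@[q,-c,0],-P[2]])/60,3))
E
python3 -c "
from h import *
plan(518,335,160,-.03)"
```

```text
t 2.0 pos [271.7 562.9 214.7] rot [ 3.141 -0.     2.692] q6 -0.11 F [-0.2 -0.7 -0.2] M [0.07 0.05 0.02] open 1.005 grip 0.0
TURN units -4.81 alt 31.19  SHIFT units after turn [-4.217 -3.673  0.911]
```

```bash
python3 -m inch '[[[0,0,0],-0.96,-1],[[0,0,0],-0.96,-1],[[0,0,0],-0.96,-1],[[0,0,0],-0.96,-1],[[0,0,0],-0.97,-1],[[-0.7,-0.6,0],0,-1],[[-0.7,-0.6,0],0,-1],[[-0.7,-0.6,0],0,-1],[[-0.7,-0.6,0],0,-1],[[-0.7,-0.6,0],0,-1]]'; python3 -c "
from h import *
plan(518,335,160,-.03)"
```

```text
t: 3.25
eef_pos: [477.4, 375.3, 214.8]
tcp_rot: [3.141, 0.0, 3.112]
ft_force: [0.4, 0.7, 0.7]
opening: 1.0
grip_force: 0.0
t 3.25 pos [477.4 375.3 214.8] rot [3.141 0.    3.112] q6 -0.98 F [0.4 0.7 0.7] M [ 0.05 -0.01 -0.01] open 1.0 grip 0.0
TURN units -0.0 alt 36.0  SHIFT units after turn [-0.696 -0.651  0.913]
```

```bash
python3 -m inch '[[[-0.35,-0.33,0.2],0,-1],[[-0.35,-0.32,0.4],0,-1],[[0,0,0.4],0,-1],[[0,0,0.4],0,-1],[[0,0,0.4],0,-1],[[0,0,0.4],0,-1],[[0,0,0],0,-1],[[0,0,0],0,0.3],[[0,0,0],0,0.6],[[0,0,0],0,0.6]]'; python3 - <<'E'
from h import *
plan(518,335,82,-.03)
s=eyes.read_camera("scene");t=eyes.read_camera("top")
def c(p,r0,r1,c0,c1): return cv2.resize(cv2.cvtColor(p["pixels"],cv2.COLOR_RGB2BGR)[r0:r1,c0:c1],(400,300),interpolation=cv2.INTER_CUBIC)
cv2.imwrite("pics/m4.png",np.hstack([c(s,115,190,130,230),c(t,150,225,125,225)]))
E
```

```text
t: 4.5
eef_pos: [517.3, 336.5, 83.4]
tcp_rot: [3.141, 0.001, 3.112]
ft_force: [1.0, 0.2, 0.4]
opening: 0.743
grip_force: 0.0
t 4.5 pos [517.3 336.5  83.4] rot [3.141e+00 1.000e-03 3.112e+00] q6 -1.07 F [1.  0.2 0.4] M [0.07 0.02 0.  ] open 0.743 grip 0.0
TURN units -0.0 alt 36.0  SHIFT units after turn [-0.013 -0.025  0.024]
```

View pics/m4.png

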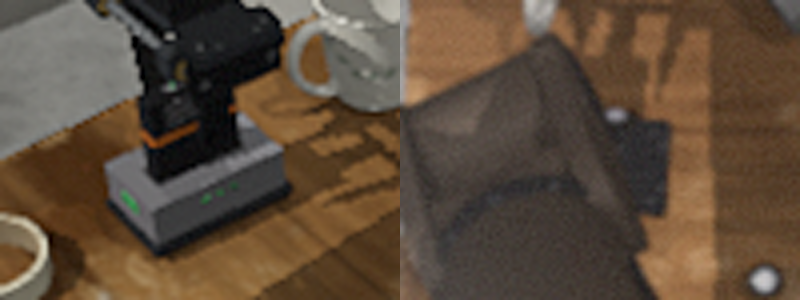

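The scene crop shows the near finger in front of the pack's face, with the orange band visible either side at about (149,173). The gripper is centred along the pack. The top view is hidden by the arm. I'll close the fingers.

```bash
python3 -m inch '[[[0,0,0],0,1],[[0,0,0],0,1],[[0,0,0],0,1],[[0,0,0],0,1],[[0,0,0],0,1],[[0,0,0],0,1],[[0,0,0],0,1],[[0,0,0],0,1],[[0,0,0],0,1],[[0,0,0],0,1]]'
```

```text
t: 5.85
eef_pos: [517.0, 336.4, 82.6]
tcp_rot: [3.142, 0.0, 3.112]
ft_force: [-0.6, 0.4, -1.2]
opening: 0.188
grip_force: 30.0
```

```bash
python3 -m inch '[[[0,0,-0.15],0,1],[[0,0,-0.25],0,1],[[0,0,-0.3],0,1],[[0,0,-0.3],0,1],[[0,0,-0.3],0,1],[[0,0,-0.3],0,1],[[0,0,-0.3],0,1],[[0,0,-0.3],0,1],[[0,0,-0.3],0,1],[[0,0,0],0,1]]'; python3 -c "
from h import *
plan(605,-180.7,230,-.131)"
```

```text
t: 7.1
eef_pos: [517.4, 336.6, 234.7]
tcp_rot: [3.14, 0.003, 3.112]
ft_force: [-1.0, -0.6, -2.2]
opening: 0.19
grip_force: 30.0
t 7.1 pos [517.4 336.6 234.7] rot [3.140e+00 3.000e-03 3.112e+00] q6 -1.07 F [-1.  -0.6 -2.2] M [-0.    0.    0.02] open 0.19 grip 30.0
TURN units 1.16 alt -34.84  SHIFT units after turn [-2.574 -8.357  0.078]
```

```bash
python3 -m inch '[[[0,0,0],0.58,1],[[0,0,0],0.58,1],[[-0.2,-0.6,0],0,1],[[-0.28,-0.9,0],0,1],[[-0.28,-0.9,0],0,1],[[-0.28,-0.9,0],0,1],[[-0.28,-0.9,0],0,1],[[-0.28,-0.9,0],0,1],[[-0.28,-0.9,0],0,1],[[-0.28,-0.9,0],0,1]]'; python3 -c "
from h import *
plan(605,-180.7,175,-.131)"
```

```text
t: 8.35
eef_pos: [591.1, -92.8, 232.3]
tcp_rot: [3.141, -0.001, 3.01]
ft_force: [1.4, 0.9, -2.0]
opening: 0.188
grip_force: 30.0
t 8.35 pos [591.1 -92.8 232.3] rot [ 3.141e+00 -1.000e-03  3.010e+00] q6 -1.71 F [ 1.4  0.9 -2. ] M [-0.   -0.05  0.01] open 0.188 grip 30.0
TURN units -0.0 alt 36.0  SHIFT units after turn [-0.421 -1.422  0.954]
```

```bash
python3 -m inch '[[[-0.14,-0.4,0],0,1],[[-0.14,-0.45,0],0,1],[[-0.14,-0.4,0],0,1],[[0,-0.17,0.1],0,1],[[0,0,0.2],0,1],[[0,0,0.25],0,1],[[0,0,0.25],0,1],[[0,0,0.15],0,1],[[0,0,0],0,1],[[0,0,0],0,1]]'; cat > look.py <<'E'
from h import *
np.set_printoptions(precision=2,suppress=True)
import sys
plan(605,-180.7,130,-.131)
s=eyes.read_camera("scene");t=eyes.read_camera("top")
z=env.state()["eef_pos"];off=65.8
yaw=env.state()["tcp_rot"][2]-np.pi
for m in eyes.cut_out("battery",s)[:2]:
    print(m["score"],np.array(m["centre"]),m["mask"].sum())
def ov(p,pts,r0,c0,k,w=400,h=600):
    im=cv2.resize(cv2.cvtColor(p["pixels"],cv2.COLOR_RGB2BGR)[r0:r0+h//k,c0:c0+w//k],(w,h),interpolation=cv2.INTER_CUBIC)
    for poly,col in pts:
        q=np.array([proj(p,X)[::-1] for X in poly]);q=((q-[c0,r0]+.5)*k).astype(int);cv2.polylines(im,[q],True,col,1)
    return im
def top(x,y,yaw,z,lx,ly):
    b=box(x,y,yaw,z,z,lx,ly)[::2];return [b[0],b[1],b[3],b[2]]
P=[(top(z[0],z[1],yaw,z[2]-off,70,18),(0,255,255)),(top(z[0],z[1],yaw,z[2]-off+100,70,18),(0,255,255)),(top(605,-180.7,-.131,78,72.5,20.5),(0,255,0))]
cv2.imwrite(f"pics/{sys.argv[1]}.png",np.hstack([ov(s,P,160,290,5),ov(t,P,110,280,5)]))
E
python3 look.py m5
```

```text
t: 9.6
eef_pos: [605.4, -178.8, 176.0]
tcp_rot: [-3.142, 0.001, 3.01]
ft_force: [0.5, 0.2, -3.0]
opening: 0.187
grip_force: 30.0
t 9.6 pos [ 605.4 -178.8  176. ] rot [-3.14  0.    3.01] q6 -1.83 F [ 0.5  0.2 -3. ] M [ 0.02  0.   -0.02] open 0.187 grip 30.0
TURN units -0.0 alt 36.0  SHIFT units after turn [ 0.   -0.03  0.77]
0.71 [214.1 335.9] 780
0.34 [215.4 207. ] 256
```

View pics/m5.png

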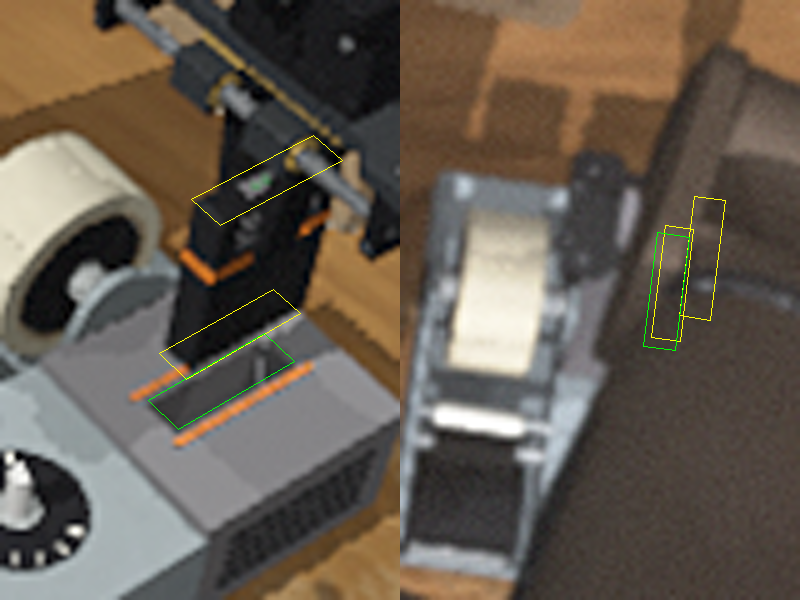

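The pack hangs upright over the slot, with its foot front corner near scene (234,327). I'll measure the silhouette edges against the TCP prediction in the same view.

```bash
cat > edge.py <<'E'
from h import *
np.set_printoptions(precision=2,suppress=True)
s=eyes.read_camera("scene")
st=env.state();x,y,z=st["eef_pos"];yaw=st["tcp_rot"][2]-np.pi;zb=z-65.8
g=s["pixels"].astype(float).mean(2)
def cross(row,c0,side):
    r=int(round(row));cc=np.arange(c0-7,c0+7.01,.25);v=np.interp(cc,np.arange(512),(g[r]))
    dv=np.gradient(cv2.GaussianBlur(v[None],(0,0),2)[0]);return cc[np.argmin(dv) if side<0 else np.argmax(dv)]
b=box(x,y,yaw,0,1)
for h in range(8,44,3):
    q=np.array([proj(s,(p[0],p[1],zb+h)) for p in b[::2]])
    l=q[np.argmin(q[:,1])];r=q[np.argmax(q[:,1])]
    print(h,"L",l,round(cross(l[0],l[1],-1)-l[1],2)," R",r,round(cross(r[0],r[1],1)-r[1],2))
e=1.;X=np.array([x,y,zb+20]);u=np.array([np.cos(yaw),np.sin(yaw),0]);w=np.array([-u[1],u[0],0])
print("px per mm along slot x",proj(s,X+u)-proj(s,X),"y",proj(s,X+w)-proj(s,X))
m=orange(s,[236,334],20);n,l,stt,ce=cv2.connectedComponentsWithStats(m.astype(np.uint8),connectivity=8)
print([(stt[i,4],ce[i][::-1],stt[i,:4]) for i in range(1,n)])
E
python3 edge.py
```

```text
8 L [227.88 321.82] 0.75  R [219.96 350.16] 0.5
11 L [227.01 322.  ] 1.0  R [219.1 350.4] 0.25
14 L [226.15 322.18] 1.0  R [218.23 350.64] 0.25
17 L [225.28 322.36] 1.0  R [217.35 350.89] 0.5
20 L [224.4  322.54] 0.75  R [216.48 351.13] 0.5
23 L [223.52 322.73] 0.75  R [215.6  351.38] 0.25
26 L [222.64 322.91] 0.75  R [214.71 351.62] 0.0
29 L [221.75 323.1 ] 1.0  R [213.83 351.87] 0.25
32 L [220.86 323.29] 1.0  R [212.93 352.12] 0.5
35 L [219.96 323.47] 1.0  R [212.04 352.37] 0.25
38 L [219.06 323.66] 0.75  R [211.14 352.62] 0.25
41 L [218.16 323.85] 1.0  R [210.23 352.87] 0.5
px per mm along slot x [-0.19  0.33] y [-0.28 -0.3 ]
[(np.int32(47), array([240.55, 338.  ]), array([325, 233,  27,  16], dtype=int32)), (np.int32(14), array([236.5 , 320.79]), array([316, 234,  11,   6], dtype=int32))]
```

```bash
python3 -c "
from h import *
plan(602,-181,146,-.133)"
```

```text
t 9.8 pos [ 605.3 -178.9  176.1] rot [-3.141e+00  1.000e-03  3.010e+00] q6 -1.83 F [ 0.   0.8 -2.5] M [ 0.06  0.   -0.03] open 0.19 grip 30.0
TURN units 0.02 alt -35.98  SHIFT units after turn [ 0.05  -0.043  0.501]
```

```bash
python3 -m inch '[[[0.05,-0.04,0],0,1],[[0,0,0.1],0,1],[[0,0,0.1],0,1],[[0,0,0.1],0,1],[[0,0,0.1],0,1],[[0,0,0.08],0,1],[[0,0,0],0,1],[[0,0,0],0,1],[[0,0,0],0,1],[[0,0,0],0,1]]'; python3 -c "
from h import *
plan(602,-181,136,-.133)"; python3 edge.py; python3 look.py m6
```

```text
t: 11.05
eef_pos: [601.9, -180.8, 147.0]
tcp_rot: [3.142, 0.0, 3.01]
ft_force: [-0.2, -0.1, -3.4]
opening: 0.189
grip_force: 30.0
t 11.05 pos [ 601.9 -180.8  147. ] rot [3.142 0.    3.01 ] q6 -1.84 F [-0.2 -0.1 -3.4] M [0.   0.03 0.03] open 0.189 grip 30.0
TURN units 0.02 alt -35.98  SHIFT units after turn [-0.002 -0.003  0.183]
8 L [237.3  319.76] 0.5  R [229.35 347.62] 0.25
11 L [236.48 319.93] 0.75  R [228.53 347.85] 0.0
14 L [235.65 320.11] 0.75  R [227.69 348.08] 0.25
17 L [234.81 320.28] 1.0  R [226.86 348.31] 0.25
20 L [233.98 320.46] 0.75  R [226.02 348.55] 0.25
23 L [233.13 320.63] 0.75  R [225.18 348.78] 0.5
26 L [232.29 320.81] 0.75  R [224.33 349.02] 0.5
29 L [231.44 320.99] 1.0  R [223.48 349.26] 0.25
32 L [230.59 321.17] 1.0  R [222.63 349.49] 0.0
35 L [229.73 321.34] 0.75  R [221.77 349.73] 0.0
38 L [228.87 321.52] 0.75  R [220.91 349.97] 0.5
41 L [228.01 321.71] 0.75  R [220.04 350.21] 0.25
px per mm along slot x [-0.19  0.32] y [-0.28 -0.3 ]
[(np.int32(9), array([223.22, 326.78]), array([325, 221,   5,   5], dtype=int32)), (np.int32(22), array([237.5 , 343.59]), array([336, 233,  16,  10], dtype=int32)), (np.int32(6), array([238.17, 317.67]), array([316, 237,   4,   3], dtype=int32)), (np.int32(5), array([244.2, 332. ]), array([330, 243,   5,   3], dtype=int32)), (np.int32(4), array([247.5, 326. ]), array([325, 247,   3,   2], dtype=int32))]
t 11.1 pos [ 601.9 -180.8  147. ] rot [3.14 0.   3.01] q6 -1.84 F [ 0.  -0.5 -2.8] M [0.04 0.02 0.02] open 0.186 grip 30.0
TURN units -0.0 alt 36.0  SHIFT units after turn [-0.05  0.01  0.28]
0.8 [226.3 332.3] 682
0.19 [248.2 295.9] 9429
```

View pics/m6.png

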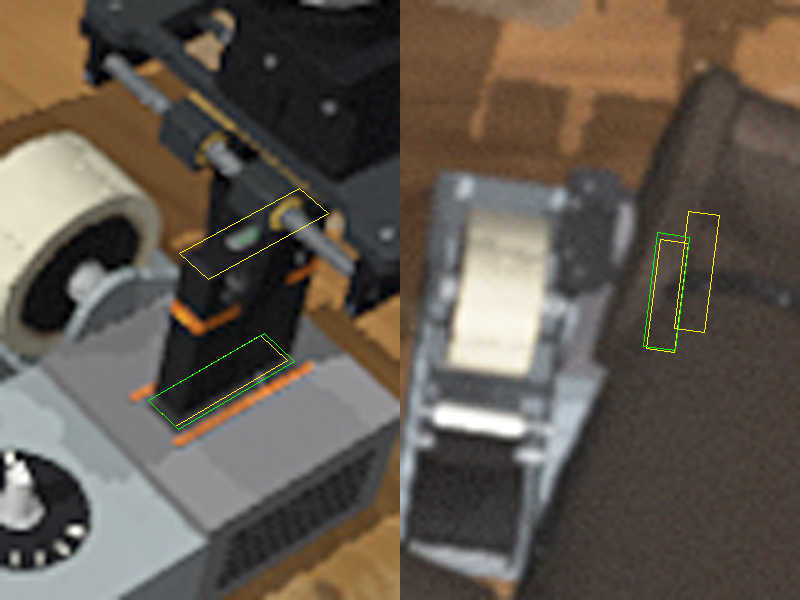

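The foot sits over the slot outline, bottom right about (355/5+160, 295/5+290). I'll probe downwards gently.

```bash
python3 -m inch '[[[0,0,0.03],0,1],[[0,0,0.03],0,1],[[0,0,0.03],0,1],[[0,0,0.03],0,1],[[0,0,0.02],0,1],[[0,0,0],0,1],[[0,0,0],0,1],[[0,0,0],0,1],[[0,0,0],0,1],[[0,0,0],0,1]]'; python3 -c "
from h import *
plan(602,-181,138,-.133)"
```

```text
t: 12.5
eef_pos: [601.9, -180.8, 138.5]
tcp_rot: [3.142, 0.0, 3.01]
ft_force: [-0.3, 0.1, -2.5]
opening: 0.187
grip_force: 30.0
t 12.5 pos [ 601.9 -180.8  138.5] rot [3.142 0.    3.01 ] q6 -1.84 F [-0.3  0.1 -2.5] M [ 0.02 -0.03 -0.05] open 0.187 grip 30.0
TURN units 0.02 alt -35.98  SHIFT units after turn [-0.002 -0.003  0.008]
```

```bash
python3 -m inch '[[[0,0,0.04],0,1],[[0,0,0.04],0,1],[[0,0,0.04],0,1],[[0,0,0.04],0,1],[[0,0,0.04],0,1],[[0,0,0.04],0,1],[[0,0,0],0,1],[[0,0,0],0,1],[[0,0,0],0,1],[[0,0,0],0,1]]'
```

```text
t: 13.75
eef_pos: [601.9, -180.8, 124.1]
tcp_rot: [3.142, 0.0, 3.01]
ft_force: [0.2, 0.9, -2.5]
opening: 0.19
grip_force: 30.0
```

```bash
python3 -m inch '[[[0,0,0.06],0,1],[[0,0,0.06],0,1],[[0,0,0.06],0,1],[[0,0,0.06],0,1],[[0,0,0.06],0,1],[[0,0,0.06],0,1],[[0,0,0.06],0,1],[[0,0,0.04],0,1],[[0,0,0],0,1],[[0,0,0],0,1]]'; python3 -c "
from h import *
plan(602,-181,93.5,-.133)"
```

```text
t: 15.0
eef_pos: [601.9, -180.8, 96.5]
tcp_rot: [3.142, 0.0, 3.01]
ft_force: [0.4, 0.3, -3.0]
opening: 0.187
grip_force: 30.0
t 15.0 pos [ 601.9 -180.8   96.5] rot [3.142 0.    3.01 ] q6 -1.84 F [ 0.4  0.3 -3. ] M [-0.02  0.05 -0.  ] open 0.187 grip 30.0
TURN units 0.02 alt -35.98  SHIFT units after turn [-0.002 -0.003  0.05 ]
```

Next 1 mm steps until it seats.

```bash
python3 -m inch '[[[0,0,0.02],0,1],[[0,0,0.015],0,1],[[0,0,0.01],0,1],[[0,0,0],0,1],[[0,0,0],0,1],[[0,0,0],0,1],[[0,0,0],0,1],[[0,0,0],0,1],[[0,0,0],0,1],[[0,0,0],0,1]]'
```

```text
t: 16.25
eef_pos: [601.9, -180.8, 93.7]
tcp_rot: [3.142, 0.0, 3.01]
ft_force: [0.6, 0.6, -3.2]
opening: 0.185
grip_force: 30.0
```

```bash
python3 -m inch '[[[0,0,0.015],0,1],[[0,0,0],0,1],[[0,0,0.015],0,1],[[0,0,0],0,1],[[0,0,0],0,1],[[0,0,0],0,1],[[0,0,0],0,1],[[0,0,0],0,1],[[0,0,0],0,1],[[0,0,0],0,1]]'
```

```text
t: 17.5
eef_pos: [602.0, -180.8, 93.6]
tcp_rot: [-3.141, 0.001, 3.01]
ft_force: [-3.9, 1.8, 12.7]
opening: 0.19
grip_force: 30.0
```

Firm contact of about 16 N at TCP z 93.6, which is the predicted home height of 93.8. I'll open half way, since the tape roll is beside it, and back off upwards.

```bash
python3 -m inch '[[[0,0,0],0,0.2],[[0,0,0],0,0.2],[[0,0,0],0,0.2],[[0,0,0],0,0.2],[[0,0,0],0,0.2],[[0,0,-0.2],0,0.2],[[0,0,-0.4],0,0.2],[[0,0,-0.5],0,0.2],[[0,0,-0.6],0,0.2],[[0,0,-0.6],0,0.2]]'; python3 -c "
from h import *
plan(445.9,106.6,230,0)"
```

```text
t: 18.75
eef_pos: [601.8, -180.7, 232.0]
tcp_rot: [-3.142, 0.001, 3.01]
ft_force: [-0.5, -0.0, 1.1]
opening: 0.405
grip_force: 0.0
t 18.75 pos [ 601.8 -180.7  232. ] rot [-3.142e+00  1.000e-03  3.010e+00] q6 -1.84 F [-0.5 -0.   1.1] M [ 0.03  0.06 -0.02] open 0.405 grip 0.0
TURN units -1.5 alt 34.5  SHIFT units after turn [2.598 4.788 0.034]
```

```bash
python3 -m inch '[[[0,0,0],1,0],[[0,0,0],1,-0.3],[[0,0,0],1,-0.3],[[0,0,0],1,-0.3],[[0,0,0],1,-0.3],[[0.48,0.27,0],0,-0.3],[[0.48,0.27,0],0,-0.3],[[0.48,0.27,0],0,-0.3],[[0.48,0.27,0],0,-0.3],[[0.48,0.27,0],0,-0.3]]'; python3 - <<'E'
from h import *
np.set_printoptions(precision=2,suppress=True)
plan(445.9,106.6,120,2.574)
def avg(n):
    f=[eyes.read_camera(n) for _ in range(6)];p=dict(f[-1]);p["raw"]=f[-1];p["avg"]=np.mean([x["pixels"].astype(float) for x in f],0);return p
s=avg("scene");t=avg("top")
for n in ["knob","spindle_tip","knob_bore_end"]:
    print(n,[(round(x["score"],2),np.array(x["centre"])) for p in(s,t) for x in eyes.spot_point(n,p["raw"])[:3]])
# rectify each view on horizontal planes: x up, y left, 0.25mm/px
def rect(p,cx,cy,z,R,px=400):
    g=(np.arange(px)+.5)/px*2*R-R
    H=[];W=[(cx+R,cy+R),(cx+R,cy-R),(cx-R,cy-R),(cx-R,cy+R)]
    src=np.float32([proj(p,(a,b,z))[::-1] for a,b in W]);dst=np.float32([[0,0],[px,0],[px,px],[0,px]])
    M=cv2.getPerspectiveTransform(src,dst);im=cv2.warpPerspective(p["avg"].astype(np.float32),M,(px,px),flags=cv2.INTER_CUBIC)
    return np.clip(im,0,255).astype(np.uint8)[...,::-1]
def row(cx,cy,z,R): return np.hstack([rect(p,cx,cy,z,R,300) for p in(s,t)])
a=row(446,106.8,34,26);b=row(485.3,-165.5,98,20)
cv2.imwrite("pics/m7.png",np.vstack([a,b]))
# pointer: white centroid analysis on rectified cap
for p in(s,t):
    im=rect(p,446,106.8,34,26,520).min(2).astype(float)   # 10px/mm
    th=110;m=(im>th);yy,xx=np.nonzero(m);c=np.array([np.median(xx),np.median(yy)])
    X=26-yy/10;Y=26-xx/10;x0,y0=X.mean(),Y.mean()
    ang=np.arctan2(Y-y0,X-x0);r=np.hypot(X-x0,Y-y0)
    prof=[r[np.abs((ang-a+np.pi)%(2*np.pi)-np.pi)<.1].max() for a in np.arange(-1.2,1.21,.15)]
    print("cap centre off",x0,y0,"radial extent",np.array(prof))
E
```

```text
t: 20.0
eef_pos: [523.4, -34.2, 230.8]
tcp_rot: [3.141, 0.001, 2.574]
ft_force: [0.5, 0.0, 1.3]
opening: 0.652
grip_force: 0.0
t 20.0 pos [523.4 -34.2 230.8] rot [3.14 0.   2.57] q6 -1.19 F [0.5 0.  1.3] M [ 0.03 -0.03  0.  ] open 0.652 grip 0.0
TURN units -0.0 alt 36.0  SHIFT units after turn [2.35 1.28 1.85]Traceback (most recent call last):
  File "<stdin>", line 8, in <module>
ValueError: only the last four pictures can be asked about
```

```bash
cat > ptr.py <<'E'
from h import *
np.set_printoptions(precision=2,suppress=True)
def avg(n):
    f=[eyes.read_camera(n) for _ in range(6)];p=dict(f[-1]);p["avg"]=np.mean([x["pixels"].astype(float) for x in f],0);return p
s=avg("scene");t=avg("top")
def rect(p,cx,cy,z,R,px=400):
    W=[(cx+R,cy+R),(cx+R,cy-R),(cx-R,cy-R),(cx-R,cy+R)]
    src=np.float32([proj(p,(a,b,z))[::-1] for a,b in W]);dst=np.float32([[0,0],[px,0],[px,px],[0,px]])
    im=cv2.warpPerspective(p["avg"].astype(np.float32),cv2.getPerspectiveTransform(src,dst),(px,px),flags=cv2.INTER_CUBIC)
    return np.clip(im,0,255).astype(np.uint8)[...,::-1]
def row(cx,cy,z,R): return np.hstack([rect(p,cx,cy,z,R,300) for p in(s,t)])
if __name__=="__main__":
    cv2.imwrite("pics/m7.png",np.vstack([row(446,106.8,34,26),row(485.3,-165.5,98,20)]))
    for p in(s,t):
        im=rect(p,446,106.8,34,26,520).min(2).astype(float);m=(im>110);yy,xx=np.nonzero(m)
        X=26-yy/10;Y=26-xx/10;x0,y0=X.mean(),Y.mean();ang=np.arctan2(Y-y0,X-x0);r=np.hypot(X-x0,Y-y0)
        print("cap off",x0,y0,np.array([r[np.abs((ang-a+np.pi)%(2*np.pi)-np.pi)<.1].max() for a in np.arange(-1.2,1.21,.15)]))
E
python3 ptr.py
```

```text
cap off -1.2428478912005183 -0.6702879192638764 [11.23 11.38 11.25 10.96 10.98 10.94 10.67 10.46 11.59 12.12 12.1  11.11
 10.68 10.84 10.9  10.9  10.58]
cap off 0.39703865646427483 0.07393669879757533 [11.18 10.69 10.69 10.26 10.28 10.26 10.31 11.42 12.96 13.59 13.59 13.11
 11.92 11.36 11.15 11.15 11.07]
```

View pics/m7.png

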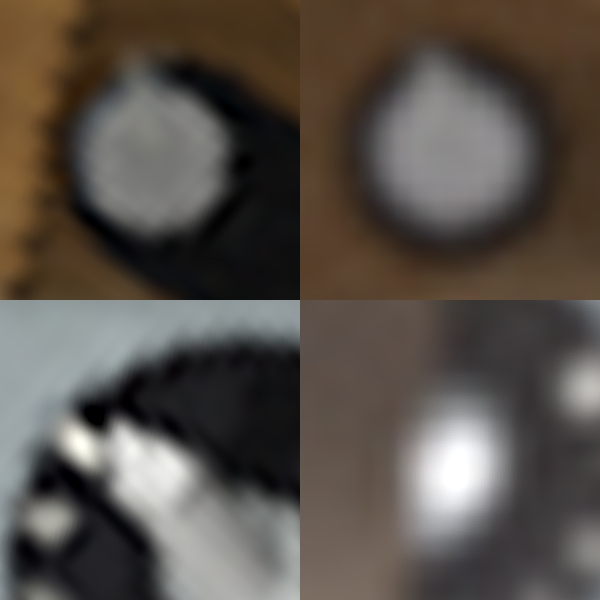

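The averaged rectified views show the knob's pointer at yaw about +0.2 (bump at (432,50) in the top tile). The spindle's flat edge runs (115,415)-(195,462) in the scene tile. That line is 1.6 mm from the axis, which matches, and its normal gives a yaw of about -0.53. Moving to the knob.

```bash
python3 -m inch '[[[0.47,0.26,0],0,-0.3],[[0.47,0.26,0.1],0,-0.3],[[0.47,0.26,0.3],0,-0.3],[[0.47,0.25,0.3],0,-0.3],[[0.47,0.25,0.4],0,-0.3],[[0,0,0.4],0,-0.3],[[0,0,0.4],0,-0.3],[[0,0,0.3],0,-0.3],[[0,0,0],0,-0.3],[[0,0,0],0,-0.3]]'; python3 -c "
from h import *
plan(445.9,106.6,9,2.574)"
```

```text
t: 22.45
eef_pos: [446.7, 105.5, 98.5]
tcp_rot: [3.141, 0.0, 2.574]
ft_force: [-0.1, -0.9, 0.4]
opening: 0.649
grip_force: 0.0
t 22.45 pos [446.7 105.5  98.5] rot [3.141 0.    2.574] q6 -0.92 F [-0.1 -0.9  0.4] M [-0.02  0.02 -0.06] open 0.649 grip 0.0
TURN units -0.0 alt 36.0  SHIFT units after turn [0.021 0.008 1.491]
```

```bash
python3 -m inch '[[[0.02,0.01,0.25],0,-0.3],[[0,0,0.3],0,-0.3],[[0,0,0.3],0,-0.3],[[0,0,0.3],0,-0.3],[[0,0,0.2],0,-0.3],[[0,0,0.14],0,-0.3],[[0,0,0],0,0],[[0,0,0],0,0.5],[[0,0,0],0,1],[[0,0,0],0,1]]'; python3 -m inch '[[[0,0,0],0,1],[[0,0,0],0,1],[[0,0,0],0,1],[[0,0,-0.1],0,1],[[0,0,-0.2],0,1],[[0,0,-0.3],0,1],[[0,0,-0.4],0,1],[[0,0,-0.5],0,1],[[0,0,-0.5],0,1],[[0,0,-0.5],0,1]]';  python3 -c "
from h import *
plan(485.3,-165.5,180,1.84)"
```

```text
t: 23.7
eef_pos: [446.0, 106.7, 8.9]
tcp_rot: [3.141, 0.001, 2.574]
ft_force: [-0.4, -0.0, 5.2]
opening: 0.415
grip_force: 30.0
t: 24.95
eef_pos: [445.4, 106.6, 160.3]
tcp_rot: [3.141, 0.0, 2.574]
ft_force: [-0.7, 0.4, -2.0]
opening: 0.417
grip_force: 30.0
t 24.95 pos [445.4 106.6 160.3] rot [3.141 0.    2.574] q6 -0.91 F [-0.7  0.4 -2. ] M [ 0.03 -0.07  0.01] open 0.417 grip 30.0
TURN units 8.41 alt -27.59  SHIFT units after turn [-4.549 -0.565 -0.329]
```

```bash
python3 -m inch '[[[0,0,-0.2],0.93,1],[[0,0,-0.2],0.93,1],[[0,0,0],0.93,1],[[0,0,0],0.94,1],[[0,0,0],0.94,1],[[0,0,0],0.94,1],[[0,0,0],0.94,1],[[0,0,0],0.93,1],[[0,0,0],0.93,1],[[0,0,0],0,1]]';python3 -m inch '[[[-0.5,-0.06,0],0,1],[[-0.57,-0.07,0],0,1],[[-0.57,-0.07,0],0,1],[[-0.57,-0.07,0],0,1],[[-0.57,-0.07,0],0,1],[[-0.57,-0.07,0],0,1],[[-0.57,-0.07,0],0,1],[[-0.5,-0.06,0],0,1],[[0,0,0],0,1],[[0,0,0],0,1]]';  python3 -c "
from h import *
plan(485.3,-165.5,130,1.84)"
```

```text
t: 26.2
eef_pos: [445.4, 106.6, 183.1]
tcp_rot: [3.141, 0.0, 1.841]
ft_force: [0.1, -1.7, -1.9]
opening: 0.415
grip_force: 30.0
t: 27.45
eef_pos: [484.7, -157.2, 182.6]
tcp_rot: [-3.141, -0.0, 1.841]
ft_force: [-0.4, -0.4, -2.2]
opening: 0.417
grip_force: 30.0
t 27.45 pos [ 484.7 -157.2  182.6] rot [-3.141 -0.     1.841] q6 -0.71 F [-0.4 -0.4 -2.2] M [-0.08  0.04 -0.05] open 0.417 grip 30.0
TURN units 0.01 alt -35.99  SHIFT units after turn [-0.137 -0.027  0.877]
```

```bash
python3 -c "
from h import *
plan(485.8,-165.2,109.5,1.84)"; python3 -m inch '[[[-0.13,-0.04,0.2],0,1],[[0,0,0.25],0,1],[[0,0,0.25],0,1],[[0,0,0.25],0,1],[[0,0,0.15],0,1],[[0,0,0.1],0,1],[[0,0,0],0,1],[[0,0,0],0,1],[[0,0,0],0,1],[[0,0,0],0,1]]'; python3 - <<'E'
from ptr import *
plan(485.8,-165.2,104,1.84)
x,y,z=env.state()["eef_pos"];c=[(x+20*np.cos(a),y+20*np.sin(a),z-8.9) for a in np.linspace(0,6.2,40)]
im=cv2.resize(s["avg"].astype(np.uint8)[225:285,255:335,::-1],(800,600),interpolation=cv2.INTER_CUBIC)
D=[(485.8+6*np.cos(a),-165.2+6*np.sin(a),70) for a in np.linspace(0,6.2,30)]
for P,col in((c,(0,255,255)),(D,(0,0,255))):
    q=np.array([proj(s,X)[::-1] for X in P]);cv2.polylines(im,[((q-[255,225]+.5)*10).astype(int)],True,col,1)
cv2.imwrite("pics/m8.png",im)
E
```

```text
t 27.45 pos [ 484.7 -157.2  182.6] rot [-3.141 -0.     1.841] q6 -0.71 F [-0.4 -0.4 -2.2] M [-0.08  0.04 -0.05] open 0.417 grip 30.0
TURN units 0.01 alt -35.99  SHIFT units after turn [-0.134 -0.018  1.219]
t: 28.7
eef_pos: [484.9, -165.8, 110.8]
tcp_rot: [3.141, 0.0, 1.84]
ft_force: [-0.5, 0.1, -2.0]
opening: 0.413
grip_force: 30.0
t 29.3 pos [ 484.8 -165.7  110.5] rot [ 3.14 -0.    1.84] q6 -0.73 F [-1.3  0.2 -2.4] M [-0.08  0.05  0.02] open 0.411 grip 30.0
TURN units 0.0 alt -36.0  SHIFT units after turn [0.   0.02 0.11]
```

View pics/m8.png

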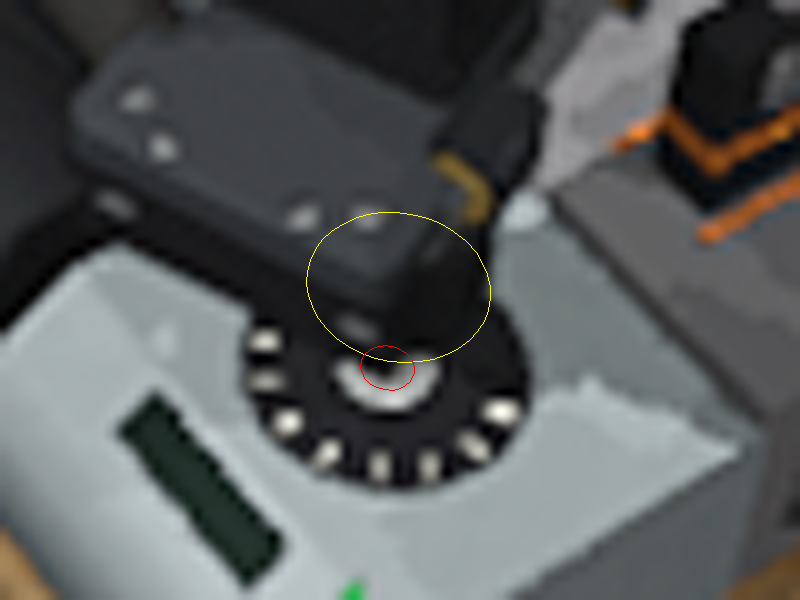

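The knob hangs over the bright spindle collar (crop (388,375), i.e. scene about (262,293)), and the outlines are concentric. I'll centre it and probe downwards. The spindle spring makes this gentle.

```bash
python3 -m inch '[[[0,0.02,0.03],0,1],[[0,0,0.03],0,1],[[0,0,0.03],0,1],[[0,0,0.02],0,1],[[0,0,0],0,1],[[0,0,0],0,1],[[0,0,0],0,1],[[0,0,0],0,1],[[0,0,0],0,1],[[0,0,0],0,1]]'; python3 -c "
from h import *
plan(485.8,-165.2,100,1.84)"
```

```text
t: 30.55
eef_pos: [486.0, -165.4, 103.9]
tcp_rot: [3.142, -0.0, 1.84]
ft_force: [0.3, 0.1, -1.4]
opening: 0.409
grip_force: 30.0
t 30.55 pos [ 486.  -165.4  103.9] rot [ 3.142 -0.     1.84 ] q6 -0.73 F [ 0.3  0.1 -1.4] M [-0.12  0.1   0.05] open 0.409 grip 30.0
TURN units 0.0 alt -36.0  SHIFT units after turn [ 0.004 -0.002  0.065]
```

```bash
python3 -m inch '[[[0,0,0.02],0,1],[[0,0,0.02],0,1],[[0,0,0.02],0,1],[[0,0,0.02],0,1],[[0,0,0.02],0,1],[[0,0,0],0,1],[[0,0,0],0,1],[[0,0,0],0,1],[[0,0,0],0,1],[[0,0,0],0,1]]'
```

```text
t: 31.8
eef_pos: [486.0, -165.4, 97.9]
tcp_rot: [3.141, -0.0, 1.84]
ft_force: [-0.3, -0.5, -1.0]
opening: 0.423
grip_force: 30.0
```

Underside is 9 mm below the tip level with no load, so the flats match. Going on to near the end of the bore.

```bash
python3 -m inch '[[[0,0,0.04],0,1],[[0,0,0.04],0,1],[[0,0,0.04],0,1],[[0,0,0.04],0,1],[[0,0,0.04],0,1],[[0,0,0],0,1],[[0,0,0],0,1],[[0,0,0],0,1],[[0,0,0],0,1],[[0,0,0],0,1]]'; python3 -m inch '[[[0,0,0.02],0,1],[[0,0,0.02],0,1],[[0,0,0.02],0,1],[[0,0,0],0,1],[[0,0,0],0,1],[[0,0,0],0,1],[[0,0,0],0,1],[[0,0,0],0,1],[[0,0,0],0,1],[[0,0,0],0,1]]'
```

```text
t: 33.05
eef_pos: [486.0, -165.4, 85.9]
tcp_rot: [3.141, -0.0, 1.84]
ft_force: [-0.0, 0.6, -2.2]
opening: 0.415
grip_force: 30.0
t: 34.3
eef_pos: [486.0, -165.5, 82.3]
tcp_rot: [3.141, 0.0, 1.84]
ft_force: [0.5, 0.0, 4.9]
opening: 0.414
grip_force: 30.0
```

Contact force is about 7 N, so the switch is about 2.7 mm in. I'll press to the stop with a small margin.

```bash
python3 -m inch '[[[0,0,0.015],0,1],[[0,0,0.01],0,1],[[0,0,0],0,1],[[0,0,0],0,1],[[0,0,0],0,1],[[0,0,0],0,1],[[0,0,0],0,1],[[0,0,0],0,1],[[0,0,0],0,1],[[0,0,0],0,1]]'; python3 - <<'E'
from h import *
s=eyes.read_camera("scene")
# battery top label check: expected battery label still at slot
print([(round(m["score"],2),m["centre"]) for m in eyes.spot_point("battery",s)[:2]],proj(s,(605,-180.7,28)))
v=[env.state() for _ in range(1)][0];print(v["eef_pos"],v["ft_force"],v["tcp_rot"])
E
```

```text
t: 35.55
eef_pos: [486.0, -165.5, 81.0]
tcp_rot: [3.141, 0.0, 1.84]
ft_force: [-1.3, -0.7, 6.2]
opening: 0.415
grip_force: 30.0
[(0.72, [252.9, 329.7])] [248.70775106 330.68966543]
[ 486.00772342 -165.46712623   80.96198516] [-0.45772318  0.87775331  6.51040896] [3.14133111e+00 1.00370285e-04 1.84005285e+00]
```

```bash
python3 -c "
from cell import env
print(env.job_done())"
```

```text
the job is handed in; nothing more can be done
None
```

I handed the job in at about 36 s. The battery is home in the slot and released, and the gripper still holds the knob on the spindle, pressed with about 8.5 N (switch about 3.7 mm in, from the spring force). The judge gave no verdict, and I didn't re-measure the bystanders.

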